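Put the pigments away after a pour

TASK

Clear up the pigments on the resin bench: stand both dropper bottles upright in the deep white tub, stand the loose amber jar beside the one already in the wooden tray, and stack the two metal tins centred on the round cork stand, the larger one below and the smaller one on top. Leave the jar in the tray and the grey mixing cup where they are.

Things in the scene. Friction and masses are not known exactly. Their poses are not given: they have to be found in the camera images.
- bottle_a: slim white plastic dropper bottle standing upright, one of two alike and interchangeable: round body 32 mm in diameter up to 60 mm, then a shoulder and a grey nozzle cap tapering to 6 mm, 90 mm tall in all, 40 to 85 g. Origin at the centre of its underside, z up along it.
- bottle_b: slim white plastic dropper bottle standing upright, one of two alike and interchangeable: round body 32 mm in diameter up to 60 mm, then a shoulder and a grey nozzle cap tapering to 6 mm, 90 mm tall in all, 40 to 85 g. Origin at the centre of its underside, z up along it.
- tin_large: larger of two flat round closed metal tins, plain bare metal: 64 mm in diameter, 28 mm high, flat top, 60 to 130 g. Origin at the centre of its underside, z up.
- tin_small: smaller of the two flat round metal tins: 44 mm in diameter, 24 mm high, flat top, 35 to 70 g. Origin at the centre of its underside, z up.
- jar: squat amber glass jar with a paper label and black lid, standing by itself on the table (not the one in the tray): 50 mm in diameter up to 40 mm, lid 47 mm in diameter on top, 52 mm high in all, 100 to 200 g. Origin at the centre of its underside, z up.
- jar_home: a jar of the same shape and size as the other, 300 g, already standing in one half of the wooden tray, about 41 mm from the tray's centre along its length; it stays there. Origin at the centre of its underside, z up.
- tub: white plastic tub, open on top, the deepest of the three places: outside 110 mm (its x) by 170 mm (its y) and 40 mm high, walls and floor 4 mm thick, fixed to the table. Origin at the centre of its underside, z up.
- tray: shallow brown wooden tray, open on top: outside 120 mm (its x) by 180 mm (its y) and 18 mm high, walls and floor 5 mm thick, fixed to the table; one jar stands in its +y half, the -y half is free. Origin at the centre of its underside, z up.
- stand: round flat cork stand, 110 mm in diameter and 12 mm thick, without a rim, fixed to the table. Origin at the centre of its underside, z up.
- cup: empty open grey mixing cup, 68 mm across the rim and 75 mm high, standing between the places at the far side of the table, a bystander. Origin at the centre of its underside, z up. (A low cardboard ring of tape, 84 mm across and 24 mm high, lies across the table from it, at about the same x and the opposite y; a spatula lies close in front of the robot.)
Mind the look-alikes: they are no part of the job. What is shaped like the jar_home but green is not meant.

How it is judged:
By the outcome, as a careful person would: the job done as asked, in the order asked, and still so for the second after the job is handed in, with the robot touching nothing.
It also fails if it takes over 128 s, if anything falls off the work surface, if the arm or the gripper's body presses on something with over 40 N, if the wrist force passes 120 N, or if a joint passes its speed limit or range.

ROBOT

A 6-joint arm with a two-finger parallel gripper is mounted at the origin on the work surface. World frame = base frame: x ahead of the robot, y to its left, z up, the work surface at z = 0. Lengths are in m, angles in rad, forces in N, time in s.
With the tool pointing down it reaches from about 0.4 to 0.825 m from the base axis. Payload 7 kg.
Tool frame: the origin (TCP) lies between the finger pads; the fingertips stand 22 mm ahead of it and the grasp point (between the pads) lies 3 mm ahead of it (ctrl.nose_length is the z of the fingertips in the tool frame, in m); z points along the fingers, y is the line along which they close (so a half turn about z gives the same grasp; the last joint's range is limited). The gripper opens to 88 mm and grips with 3 to 60 N. Pads are 19 mm wide; open, the fingers measure 130 mm over their backs; the gripper's body (78 mm by 193 mm) begins 47 mm behind the grasp point.
Start: joints at [0.288, 0.359, 0.012, 0, -1.224, -0.288], TCP at [0.675, -0, 0.249] pointing down, gripper open.
Joint ranges: [-3.07, 3.07], [-1.43, 2.12], [-1.02, 1.25], [-3.03, 1.67], [-3.05, -0], [-3.03, 3.03]. Speed limits (rad/s): [2.39, 2.39, 3.01, 3.14, 3.14, 3.14].

INTERFACE

Orientations are given as a unit quaternion [w, x, y, z].
In Python, from station import ctrl gives the robot as it stands.
- The arm moves only by the tool carry_out, never from a script. Its argument "series" is a list of rows, each a list of 7 numbers: the opening, from 0 (shut) to 1 (fully open), then the shift along the tool's x, y, z in cm, then the turn, a rotation vector about the tool's x, y, z in degrees. A call has exactly 5 rows; each row is the pose to reach, as a shift and turn from the pose commanded when the call began, along the tool's axes at that moment; what a row does not reach only later rows make up. A row lasts 1/12 s, in which the tool goes at most 41.7 mm and 7.16 degrees, less where a joint would pass 70% of its speed; a pose out of reach is approached as far as the arm can. A call with a gripper value outside its range is refused whole. The fingers move at their own pace and stop on an object; the grip force is fixed at half the most. Time passes only in rows, so rows that repeat a pose let the fingers close, or fill a call up. It gives the time, the measured TCP pose, the force, the opening and the grip force at its end, in the units of the state.
- ctrl.sense(): the state, without advancing time (a new reading comes with each control period).
- ctrl.snapshot(name): name is "scene" or "side" or "wrist"; returns a dict with "color" (480x640x3 uint8, red, green, blue), "K" (3x3 intrinsics, pixels), "distortion" ([k1, k2, p1, p2, k3] as OpenCV has them; the pictures are not rectified), "world_from_camera" (4x4, takes a point from camera to world coordinates); the wrist camera has in their place "tool_from_camera" (4x4, takes a point from camera to tool coordinates, whose origin is the TCP and whose axes are the flange's). Camera axes: x right, y down, z forward; pixel columns grow to the right and rows downward; lengths in m; the calibration is good to about 2 mm. A picture is of the moment at which its call begins: read the wrist's pose just before it. There is no depth.
- ctrl.sign_off(): hands the job in; it is judged then, once.
Trained networks look in the newest picture that a camera, given by its name, has taken for a name from the list of things; names that differ only in an ending like _2 or _b are one class to them, and where a whole thing is asked for, a point or a joint stands for the part that bears it (a point fixed in the world has none). Each returns a list of dicts, best first, with "p" (0 to 1); they miss things now and then, are a little off and sometimes report something else, mostly with a low value. They report only what shows in the picture. A call takes as long as a camera call. They do not tell look-alikes from the thing itself.
- ctrl.boxes_of(camera, label): "position" ([row, column] in pixels, amid what is visible of it).
- ctrl.spot_point(camera, label): "position" ([row, column] in pixels: a listed point, or the origin of a listed thing).
The state is a dict: "time_s": time; "joint_pos": joint angles; "dq": joint speeds; "joint_efforts": joint torques, N m; "tcp_pos": TCP position; "tool_rot": TCP orientation; "ft_force": force on the tool from outside, world axes, zero at the start; "wrist_torque": the same for the moment, N m; "gripper_width": finger opening in m; "finger_force": force on a finger pad.
Only numpy, scipy, OpenCV 4.12 (cv2) and the standard library are available. Lean on these libraries where they do the work, as an engineer would, in place of code of your own. Each camera call takes 0.05 s, during which the arm holds its last target. There are 200 camera calls.

## Working session

There is one attempt and no reset: what is moved stays moved. The work goes in short steps, Python scripts to look and compute and a tool call to move; the robot and the scene stay as the last step left them, time stands still between calls to the robot, and variables do not carry over. Pictures are saved under pics/ and viewed, at most 14 in all, crops included, and the job is handed in when it is done.

Besides the shell and the picture viewer there is one more tool, called after "Emit:" in YAML: its name, and indented under it one key for each argument. carry_out: Moves the arm, as the interface text tells. Its arguments: {"type":"object","properties":{"series":{"type":"array","items":{"type":"array","items":{"type":"number"}}}},"required":["series"]}

```bash
ls; mkdir -p pics; cat > h.py <<'E'
import numpy as np, cv2
from station import ctrl
from scipy.spatial.transform import Rotation as R
def snap(n):
    s=ctrl.sense(); d=ctrl.snapshot(n)
    if n=="wrist":
        T=np.eye(4); q=s["tool_rot"]; T[:3,:3]=R.from_quat([q[1],q[2],q[3],q[0]]).as_matrix(); T[:3,3]=s["tcp_pos"]
        d["world_from_camera"]=T@np.array(d["tool_from_camera"])
    return d
def ray(d,rc,z):
    p=cv2.undistortPoints(np.array([[[rc[1],rc[0]]]],float),np.array(d["K"]),np.array(d["distortion"]))[0,0]
    W=np.array(d["world_from_camera"]); v=W[:3,:3]@[p[0],p[1],1]; o=W[:3,3]
    return o+v*(z-o[2])/v[2]
def pix(d,P):
    C=np.linalg.inv(np.array(d["world_from_camera"])); 
    r=cv2.projectPoints(np.array([P],float),cv2.Rodrigues(C[:3,:3])[0],C[:3,3],np.array(d["K"]),np.array(d["distortion"]))[0][0,0]
    return r[::-1]
def save(d,n): cv2.imwrite("pics/"+n,d["color"][:,:,::-1])
E
python3 - <<'E'
from h import *
s=ctrl.sense(); print(s["tcp_pos"],s["tool_rot"],s["time_s"],s["gripper_width"],ctrl.nose_length)
for n in ["scene","side"]:
    d=snap(n); save(d,n+"0.png"); print(n,np.round(d["world_from_camera"],3).tolist())
    for l in ["bottle_a","tin_large","tin_small","jar","tub","tray","stand","cup"]:
        for k,f in (("b",ctrl.boxes_of),("o",ctrl.spot_point)):
            print(l,k,[(round(r["p"],2),np.round(r["position"]).tolist(), np.round(ray(d,r["position"],0)[:2],3).tolist()) for r in f(n,l)[:5]])
E
```

```text
pics
[ 6.74551803e-01 -1.97107658e-05  2.47616977e-01] [-6.40341206e-04 -7.07072193e-01  7.07140878e-01  5.31538001e-04] 0.0 0.08759156517123436 0.022
scene [[-0.461, 0.661, -0.591, 1.177], [0.887, 0.344, -0.307, 0.441], [0.001, -0.666, -0.746, 0.887], [0.0, 0.0, 0.0, 1.0]]
bottle_a b [(0.57, [218.0, 442.0], [0.301, 0.268])]
bottle_a o [(0.69, [226.0, 439.0], [0.325, 0.271]), (0.53, [194.0, 176.0], [0.513, -0.309]), (0.19, [304.0, 424.0], [0.54, 0.316])]
tin_large b [(0.91, [231.0, 364.0], [0.418, 0.13]), (0.72, [269.0, 257.0], [0.615, -0.02]), (0.49, [313.0, 337.0], [0.636, 0.175])]
tin_large o [(0.98, [237.0, 362.0], [0.436, 0.133])]
tin_small b [(0.82, [214.0, 309.0], [0.426, -0.003])]
tin_small o [(0.51, [328.0, 336.0], [0.667, 0.189])]
jar b [(0.51, [195.0, 261.0], [0.425, -0.132])]
jar o [(0.72, [194.0, 260.0], [0.424, -0.135])]
tub b [(0.98, [181.0, 159.0], [0.495, -0.372])]
tub o [(0.83, [189.0, 178.0], [0.497, -0.316])]
tray b [(0.84, [304.0, 421.0], [0.542, 0.311])]
tray o [(0.64, [304.0, 423.0], [0.539, 0.315])]
stand b [(0.72, [271.0, 259.0], [0.617, -0.015])]
stand o [(0
[... 508 characters left out ...]
21, 0.27])]
tin_large b [(0.7, [235.0, 294.0], [0.441, 0.159])]
tin_large o [(0.76, [241.0, 292.0], [0.43, 0.141])]
tin_small b [(0.9, [274.0, 317.0], [0.449, 0.025])]
tin_small o [(0.59, [279.0, 316.0], [0.443, 0.012])]
jar b [(0.65, [326.0, 340.0], [0.443, -0.125])]
jar o [(0.66, [333.0, 339.0], [0.436, -0.139]), (0.43, [266.0, 395.0], [0.619, -0.018])]
tub b []
tub o [(0.89, [391.0, 408.0], [0.506, -0.31])]
tray b [(0.58, [186.0, 313.0], [0.544, 0.308])]
tray o [(0.61, [183.0, 310.0], [0.54, 0.321])]
stand b [(0.62, [263.0, 394.0], [0.622, -0.01])]
stand o [(0.65, [264.0, 398.0], [0.627, -0.017])]
cup b [(0.67, [191.0, 375.0], [0.684, 0.229])]
cup o [(0.62, [201.0, 376.0], [0.67, 0.193])]
```

View pics/scene0.png

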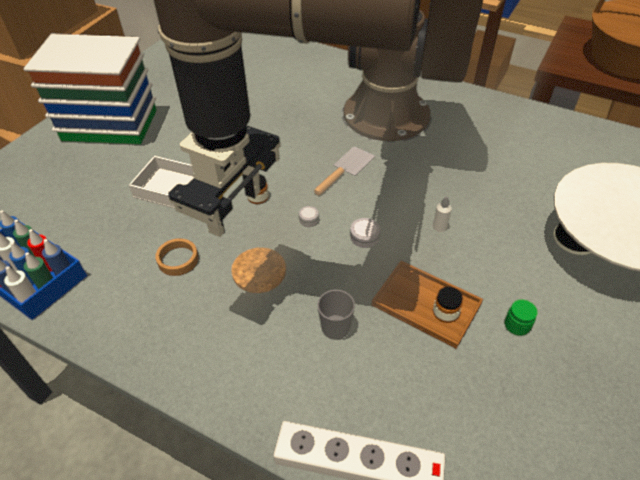

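View pics/side0.png

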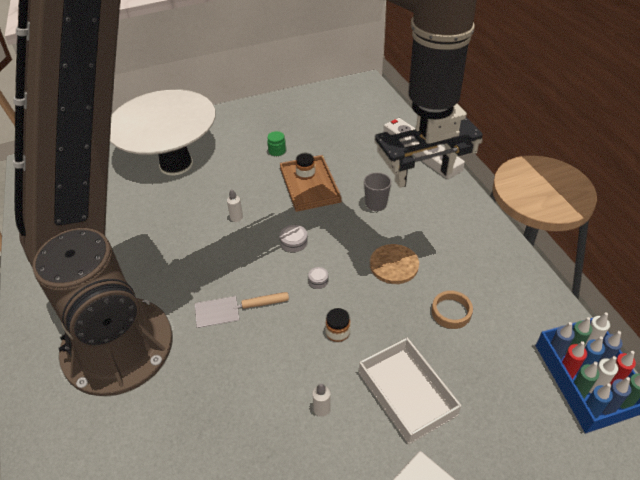

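The pictures show two white dropper bottles (scene 442,218 and side 321,400), with similar bottles in the blue rack at side (590,360) that are not meant. The loose amber jar is at side (338,325). The green jar at side (277,143) is a look-alike. The tins are at side (293,237) and (318,276), the tub at side (408,390), the tray at side (312,183), the stand at side (394,264), the cup at (376,192) and the tape ring at (452,309). Next I'll enlarge the candidates and compute the fixtures' yaw.

```bash
python3 - <<'E'
from h import *
d=snap("side")
for nm,z,cs in (("tub",.04,[(360,361),(407,341),(458,403),(410,437)]),("tray",.018,[(281,163),(324,157),(340,201),(291,208)])):
    P=np.array([ray(d,(r,c),z) for c,r in cs])[:,:2]; print(nm,P.mean(0).round(3),P.round(3).tolist())
    for i in range(4):
        v=P[(i+1)%4]-P[i]; print(np.linalg.norm(v).round(3),np.degrees(np.arctan2(v[1],v[0])).round(1))
c=d["color"]
a=cv2.resize(c[180:440,190:470],None,fx=2.2,fy=2.2,interpolation=cv2.INTER_CUBIC)
cv2.imwrite("pics/crop1.png",a[:,:,::-1])
E
```

```text
tub [ 0.5   -0.315] [[0.438, -0.238], [0.54, -0.231], [0.565, -0.384], [0.458, -0.409]]
0.102 3.9
0.155 -80.5
0.111 -167.0
0.172 96.4
tray [0.533 0.309] [[0.49, 0.408], [0.605, 0.388], [0.579, 0.209], [0.459, 0.231]]
0.117 -9.9
0.181 -98.3
0.122 169.7
0.18 80.0
```

View pics/crop1.png

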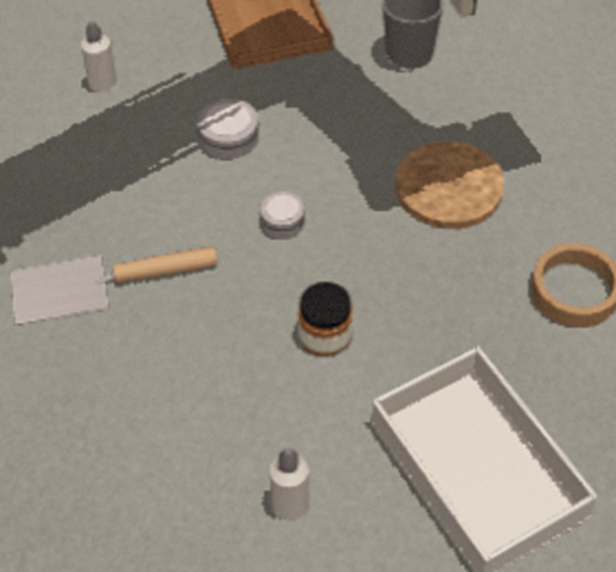

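The crop confirms the loose amber jar with black lid at crop (325,315), two bare tins at (228,125) and (282,213), and standing bottles at (98,65) and (290,485). I'll go above bottle_b first for a wrist look.

Emit:
carry_out:
  series:
    - [1,14,15,0,0,0,0]
    - [1,14,15,0,0,0,0]
    - [1,14,15,0,0,0,0]
    - [1,14,15,0,0,0,0]
    - [1,14,15,0,0,0,0]

```text
time_s: 2.17
tcp_pos: [0.5231, -0.1411, 0.2487]
tool_rot: [-0.0, 0.707, -0.707, 0.0]
ft_force: [-0.3, 0.5, -0.8]
gripper_width: 0.0874
finger_force: 0.0
```

Emit:
carry_out:
  series:
    - [1,12,14,0,0,0,0]
    - [1,12,14,0,0,0,0]
    - [1,12,14,0,0,0,0]
    - [1,12,14,0,0,0,0]
    - [1,12,14,0,0,0,0]

```text
time_s: 2.58
tcp_pos: [0.3815, -0.2616, 0.2489]
tool_rot: [0.0, -0.707, 0.708, -0.0]
ft_force: [-0.3, 0.0, 0.0]
gripper_width: 0.0877
finger_force: 0.0
```

```bash
cat > look.py <<'E'
from h import *; import sys
# usage: look.py name label:z ...
def main(nm,*ls):
    s=ctrl.sense(); q=s["tool_rot"]; print("t",s["time_s"],"tcp",np.round(s["tcp_pos"],4),"yaw",np.round(R.from_quat([q[1],q[2],q[3],q[0]]).as_matrix()[:,1],3),"w",round(s["gripper_width"],4))
    d=snap("wrist"); save(d,nm)
    for lz in ls:
        l,z=lz.split(":")
        for k,f in (("b",ctrl.boxes_of),("o",ctrl.spot_point)):
            print(l,k,[(round(r["p"],2),np.round(r["position"]).tolist(),np.round(ray(d,r["position"],float(z) if k=="b" else 0)[:2],4).tolist()) for r in f("wrist",l)[:4]])
main(*sys.argv[1:])
E
python3 look.py w1.png bottle_b:.04 tub:.02 jar:.026
```

```text
t 2.5833 tcp [ 0.3815 -0.2616  0.2489] yaw [-1.     0.001 -0.   ] w 0.0877
bottle_b b [(0.91, [199.0, 357.0], [0.3418, -0.283]), (0.43, [335.0, 272.0], [0.4355, -0.1251])]
bottle_b o [(0.65, [197.0, 353.0], [0.3416, -0.2797])]
tub b [(0.91, [160.0, 200.0], [0.5083, -0.3219])]
tub o []
jar b [(0.92, [336.0, 274.0], [0.4363, -0.1163])]
jar o [(0.65, [311.0, 279.0], [0.4323, -0.1354])]
```

View pics/w1.png

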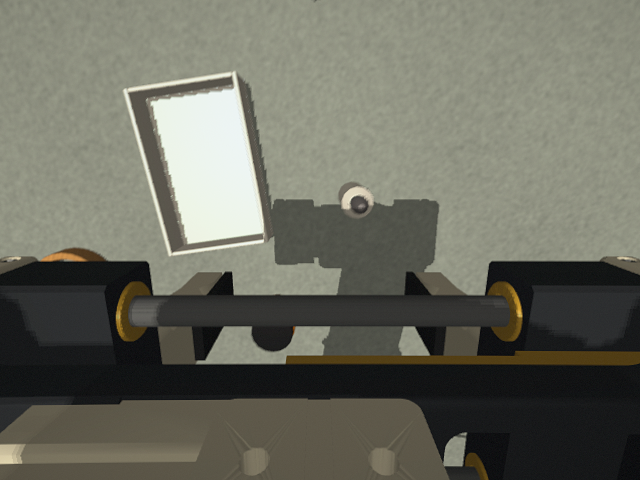

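The wrist view shows the bottle with its nozzle tip at (359,204) and the tub rim corners at (125,91), (236,72), (270,240) and (170,254).

```bash
python3 - <<'E'
from h import *
d=snap("wrist")
print(ray(d,(204,359),.09),ray(d,(201,357),.06))
P=np.array([ray(d,(r,c),.04) for c,r in [(125,91),(236,72),(270,240),(170,254)]])[:,:2]; print(P.mean(0).round(4),P.round(3).tolist())
for i in range(4):
    v=P[(i+1)%4]-P[i]; print(np.linalg.norm(v).round(3),np.degrees(np.arctan2(v[1],v[0])).round(1))
E
```

```text
[ 0.3499225  -0.28331228  0.09      ] [ 0.34828775 -0.28185103  0.06      ]
[ 0.505  -0.3108] [[0.571, -0.384], [0.464, -0.401], [0.438, -0.237], [0.547, -0.221]]
0.108 -170.9
0.166 99.0
0.11 8.3
0.164 -81.5
```

Emit:
carry_out:
  series:
    - [1,2.1,3.6,4,0,0,0]
    - [1,2.1,3.6,8,0,0,0]
    - [1,2.1,3.6,12,0,0,0]
    - [1,2.1,3.6,13,0,0,0]
    - [1,2.1,3.6,13,0,0,0]

```text
time_s: 3.4
tcp_pos: [0.3464, -0.2797, 0.1145]
tool_rot: [-0.002, -0.707, 0.707, 0.004]
ft_force: [-0.9, -0.5, -0.7]
gripper_width: 0.0876
finger_force: 0.0
```

```bash
python3 - <<'E'
from h import *
for i in range(3):
    s=ctrl.sense(); print(np.round(s["tcp_pos"],4)); ctrl.snapshot("side")
E
```

```text
[ 0.3464 -0.2797  0.1145]
[ 0.3482 -0.2804  0.117 ]
[ 0.3496 -0.2809  0.1187]
```

Emit:
carry_out:
  series:
    - [1,0.1,0.1,3,0,0,0]
    - [1,0.1,0.1,5.5,0,0,0]
    - [1,0.1,0.1,6.4,0,0,0]
    - [0.2,0.1,0.1,6.4,0,0,0]
    - [0,0.1,0.1,6.4,0,0,0]

```text
time_s: 3.97
tcp_pos: [0.3495, -0.2823, 0.0559]
tool_rot: [-0.0, 0.707, -0.707, 0.001]
ft_force: [1.1, 0.0, 0.7]
gripper_width: 0.0794
finger_force: 0.0
```

Emit:
carry_out:
  series:
    - [0,0,0,0,0,0,0]
    - [0,0,0,0,0,0,0]
    - [0,0,0,0,0,0,0]
    - [0,0,0,0,0,0,0]
    - [0,0,0,0,0,0,0]

```text
time_s: 4.38
tcp_pos: [0.3483, -0.2821, 0.0551]
tool_rot: [-0.0, 0.707, -0.707, 0.0]
ft_force: [0.5, -0.5, -0.0]
gripper_width: 0.046
finger_force: 0.0
```

Emit:
carry_out:
  series:
    - [0,0,0,0,0,0,0]
    - [0,0,0,0,0,0,0]
    - [0,0,0,-2,0,0,0]
    - [0,0,0,-5,0,0,0]
    - [0,0,0,-8,0,0,0]

```text
time_s: 4.8
tcp_pos: [0.347, -0.2818, 0.1348]
tool_rot: [-0.001, -0.707, 0.707, 0.001]
ft_force: [0.4, -0.8, -1.1]
gripper_width: 0.0311
finger_force: 30.0
```

Emit:
carry_out:
  series:
    - [0,1.5,-3.3,-1,0,0,0]
    - [0,3,-6.6,-1,0,0,0]
    - [0,4.5,-10,-1,0,0,0]
    - [0,6,-13.4,-1,0,0,0]
    - [0,7.35,-16.4,-1,0,0,0]

```text
time_s: 5.22
tcp_pos: [0.5138, -0.3564, 0.1444]
tool_rot: [-0.0, 0.707, -0.707, 0.0]
ft_force: [1.1, -0.3, -1.0]
gripper_width: 0.0311
finger_force: 30.0
```

Emit:
carry_out:
  series:
    - [0,0,0,0,0,0,0]
    - [0,0,0,0,0,0,0]
    - [0,0,0,0,0,0,0]
    - [0,0,0,2,0,0,0]
    - [0,0,0,4,0,0,0]

```text
time_s: 5.63
tcp_pos: [0.512, -0.3555, 0.1056]
tool_rot: [-0.001, 0.707, -0.707, 0.001]
ft_force: [0.4, 0.2, -1.8]
gripper_width: 0.0311
finger_force: 30.0
```

```bash
python3 look.py w2.png tub:.04 bottle_a:.04
```

```text
t 5.6333 tcp [ 0.512  -0.3555  0.1056] yaw [-1.    -0.    -0.003] w 0.0311
tub b []
tub o []
bottle_a b []
bottle_a o [(0.94, [267.0, 323.0], [0.509, -0.3382])]
```

View pics/w2.png

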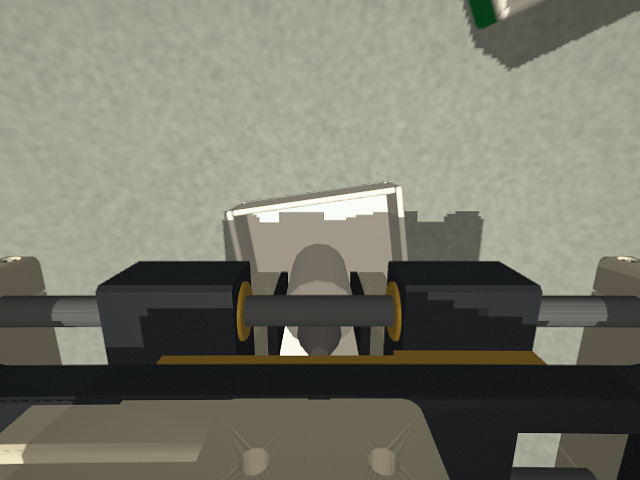

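The bottle hangs upright, midway between the tub's side walls (columns 237 and 403 at row 240, bottle at 320). Lowering and releasing.

Emit:
carry_out:
  series:
    - [0,0,0,2,0,0,0]
    - [0,0,0,4,0,0,0]
    - [0,0,0,4.5,0,0,0]
    - [0,0,0,4.5,0,0,0]
    - [0,0,0,4.5,0,0,0]

```text
time_s: 6.3
tcp_pos: [0.5125, -0.3558, 0.0608]
tool_rot: [-0.0, 0.707, -0.707, 0.001]
ft_force: [0.8, 0.6, -0.9]
gripper_width: 0.0315
finger_force: 30.0
```

Emit:
carry_out:
  series:
    - [0.52,0,0,0,0,0,0]
    - [0.52,0,0,0,0,0,0]
    - [0.52,0,0,0,0,0,0]
    - [0.52,0,0,0,0,0,0]
    - [0.52,0,0,-2,0,0,0]

```text
time_s: 6.72
tcp_pos: [0.5098, -0.3545, 0.0765]
tool_rot: [-0.001, -0.707, 0.707, 0.003]
ft_force: [0.8, -0.3, 0.6]
gripper_width: 0.0451
finger_force: 0.0
```

Emit:
carry_out:
  series:
    - [0.52,0,0,-4,0,0,0]
    - [0.52,0,0,-8,0,0,0]
    - [1,0,0,-12,0,0,0]
    - [1,0,0,-15,0,0,0]
    - [1,0,0,-15,0,0,0]

```text
time_s: 7.13
tcp_pos: [0.5148, -0.3573, 0.2379]
tool_rot: [-0.002, 0.707, -0.707, 0.006]
ft_force: [0.8, -0.4, 0.8]
gripper_width: 0.0601
finger_force: 0.0
```

```bash
python3 - <<'E'
from h import *
s=ctrl.sense(); print(s["tcp_pos"])
for n in ("side","scene"):
    d=snap(n); save(d,n+"1.png")
    for r in ctrl.boxes_of(n,"bottle_a")+ctrl.spot_point(n,"bottle_a"): print(n,r["p"],np.round(r["position"]),ray(d,r["position"],0.04)[:2],ray(d,r["position"],0.0)[:2])
E
```

```text
[ 0.5147678  -0.35725265  0.23787833]
side 0.67 [205. 232.] [0.32330769 0.27430547] [0.3290284  0.31872326]
side 0.6 [400. 422.] [ 0.50775567 -0.35453311] [ 0.52147921 -0.33739938]
side 0.42 [190. 376.] [0.66737783 0.19248102] [0.68802707 0.23334861]
side 0.77 [407. 418.] [ 0.49578401 -0.36317986] [ 0.50898813 -0.34642129]
scene 0.94 [216. 441.] [0.33369624 0.27204169] [0.29386893 0.26408185]
scene 0.68 [177. 157.] [ 0.51690329 -0.34891159] [ 0.48572696 -0.38619266]
scene 0.21 [270. 255.] [ 0.64487035 -0.00193843] [ 0.61973658 -0.02283552]
scene 0.68 [185. 162.] [ 0.53456302 -0.3208398 ] [ 0.50422057 -0.35679532]
scene 0.64 [230. 442.] [0.37418167 0.28728647] [0.33626607 0.28004648]
```

Emit:
carry_out:
  series:
    - [1,-3.4,0.8,-1,0,0,0]
    - [1,-6.9,1.5,-2,0,0,0]
    - [1,-10.3,2.3,-2,0,0,0]
    - [1,-13.7,3,-2,0,0,0]
    - [1,-17,3.8,-2,0,0,0]

```text
time_s: 7.85
tcp_pos: [0.4731, -0.1842, 0.2485]
tool_rot: [-0.001, -0.707, 0.707, 0.001]
ft_force: [0.7, 0.9, 0.8]
gripper_width: 0.0874
finger_force: 0.0
```

Emit:
carry_out:
  series:
    - [1,-3.4,0.8,0,0,0,0]
    - [1,-6.9,1.5,0,0,0,0]
    - [1,-10.3,2.3,0,0,0,0]
    - [1,-13.7,3,0,0,0,0]
    - [1,-17,3.8,0,0,0,0]

```text
time_s: 8.27
tcp_pos: [0.435, -0.0142, 0.2487]
tool_rot: [-0.001, -0.707, 0.707, 0.0]
ft_force: [-0.3, 0.4, -0.2]
gripper_width: 0.088
finger_force: 0.0
```

Emit:
carry_out:
  series:
    - [1,-3.4,0.8,0,0,0,0]
    - [1,-6.9,1.5,0,0,0,0]
    - [1,-10.3,2.3,0,0,0,0]
    - [1,-13.7,3,0,0,0,0]
    - [1,-17,3.8,0,0,0,0]

```text
time_s: 8.68
tcp_pos: [0.397, 0.1559, 0.2489]
tool_rot: [0.001, 0.707, -0.707, 0.0]
ft_force: [0.3, 0.5, 0.1]
gripper_width: 0.0875
finger_force: 0.0
```

Emit:
carry_out:
  series:
    - [1,-3.4,0.8,0,0,0,0]
    - [1,-6.9,1.5,0,0,0,0]
    - [1,-10.3,2.3,0,0,0,0]
    - [1,-13.7,3,0,0,0,0]
    - [1,-17,3.8,0,0,0,0]

```text
time_s: 9.1
tcp_pos: [0.359, 0.3259, 0.2486]
tool_rot: [0.001, 0.707, -0.707, 0.0]
ft_force: [1.4, 0.7, 0.6]
gripper_width: 0.0878
finger_force: 0.0
```

Emit:
carry_out:
  series:
    - [1,0,0,0,0,0,0]
    - [1,0,0,0,0,0,0]
    - [1,0,0,0,0,0,0]
    - [1,0,0,0,0,0,0]
    - [1,0,0,0,0,0,0]

```text
time_s: 9.52
tcp_pos: [0.3602, 0.3235, 0.2494]
tool_rot: [-0.0, -0.707, 0.707, -0.0]
ft_force: [-0.1, 1.1, 0.2]
gripper_width: 0.0876
finger_force: 0.0
```

```bash
python3 look.py w3.png bottle_b:.05 tin_large:.028 tray:.01
```

```text
t 9.5167 tcp [0.3602 0.3235 0.2494] yaw [-1.     0.001  0.   ] w 0.0876
bottle_b b [(0.67, [170.0, 351.0], [0.3283, 0.272])]
bottle_b o [(0.7, [169.0, 346.0], [0.3292, 0.2735])]
tin_large b [(0.56, [29.0, 244.0], [0.4309, 0.142])]
tin_large o [(0.77, [37.0, 247.0], [0.4344, 0.14])]
tray b [(0.64, [188.0, 162.0], [0.536, 0.2939])]
tray o [(0.6, [208.0, 165.0], [0.5396, 0.3184]), (0.52, [167.0, 346.0], [0.3298, 0.2713])]
```

View pics/w3.png

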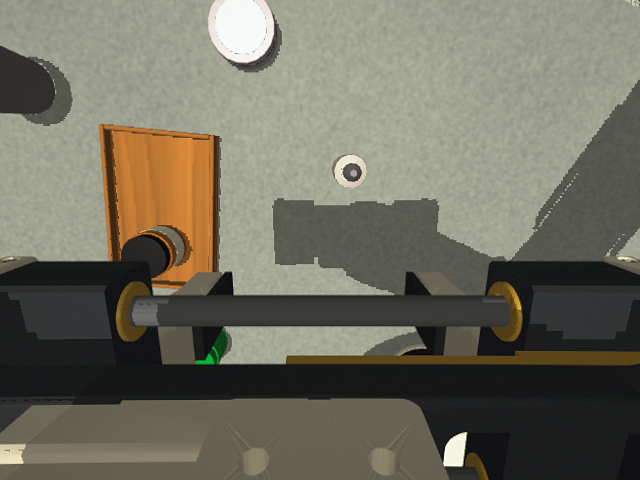

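The wrist view shows the bottle nozzle tip at (353,173) and body at (350,171), the tray's near rim from (101,125) to (219,136), the home jar at (155,250), and the large tin at (242,29).

```bash
python3 - <<'E'
from h import *
d=snap("wrist")
print(ray(d,(173,353),.09),ray(d,(171,350),.06))
P=np.array([ray(d,(r,c),.018) for c,r in [(101,125),(219,136),(215,290)]])[:,:2]; print(P.round(4).tolist())
for i in range(2):
    v=P[(i+1)%4]-P[i]; print(np.linalg.norm(v).round(3),np.degrees(np.arctan2(v[1],v[0])).round(1))
print("tin",ray(d,(28,241),.028),"home lid",ray(d,(255,145),.052))
E
```

```text
[0.33027299 0.27354344 0.09      ] [0.33014492 0.27331611 0.06      ]
[[0.5875, 0.2288], [0.4656, 0.2392], [0.4837, 0.4144]]
0.122 175.1
0.176 84.1
tin [0.4341202  0.14194486 0.028     ] home lid [0.54233567 0.36022006 0.052     ]
```

Emit:
carry_out:
  series:
    - [1,3,2,3,0,0,0]
    - [1,5.1,3,7,0,0,0]
    - [1,5.1,3,11,0,0,0]
    - [1,5.1,3,12.5,0,0,0]
    - [1,5.1,3,12.5,0,0,0]

```text
time_s: 10.33
tcp_pos: [0.3282, 0.2704, 0.1209]
tool_rot: [-0.004, -0.707, 0.707, -0.001]
ft_force: [-1.0, 0.1, -0.8]
gripper_width: 0.0873
finger_force: 0.0
```

Emit:
carry_out:
  series:
    - [1,0,0,0,0,0,0]
    - [1,0,0,3,0,0,0]
    - [1,0,0,6,0,0,0]
    - [1,0,0,7,0,0,0]
    - [0,0,0,7,0,0,0]

```text
time_s: 10.75
tcp_pos: [0.3302, 0.2739, 0.0541]
tool_rot: [0.001, 0.707, -0.707, 0.0]
ft_force: [-0.1, 0.3, -0.3]
gripper_width: 0.0849
finger_force: 0.0
```

Emit:
carry_out:
  series:
    - [0,0,0,0,0,0,0]
    - [0,0,0,0,0,0,0]
    - [0,0,0,0,0,0,0]
    - [0,0,0,0,0,0,0]
    - [0,0,0,0,0,0,0]

```text
time_s: 11.17
tcp_pos: [0.3302, 0.274, 0.0555]
tool_rot: [-0.001, 0.707, -0.707, -0.0]
ft_force: [-0.1, -0.5, 0.4]
gripper_width: 0.0533
finger_force: 0.0
```

Emit:
carry_out:
  series:
    - [0,0,0,0,0,0,0]
    - [0,0,0,0,0,0,0]
    - [0,0,0,0,0,0,0]
    - [0,0,0,0,0,0,0]
    - [0,0,0,-2,0,0,0]

```text
time_s: 11.58
tcp_pos: [0.3289, 0.2715, 0.0722]
tool_rot: [-0.003, -0.707, 0.707, -0.001]
ft_force: [-0.1, 0.2, -1.1]
gripper_width: 0.0309
finger_force: 30.0
```

Emit:
carry_out:
  series:
    - [0,1,-1,-3,0,0,0]
    - [0,4,-3,-6,0,0,0]
    - [0,7.5,-5,-9,0,0,0]
    - [0,11,-7,-12,0,0,0]
    - [0,15,-9,-13,0,0,0]

```text
time_s: 12.0
tcp_pos: [0.4102, 0.144, 0.1986]
tool_rot: [-0.002, 0.708, -0.706, 0.0]
ft_force: [2.3, 1.5, -0.9]
gripper_width: 0.0307
finger_force: 30.0
```

Emit:
carry_out:
  series:
    - [0,4,-1,0,0,0,0]
    - [0,8,-2,0,0,0,0]
    - [0,12,-3,0,0,0,0]
    - [0,16,-4,0,0,0,0]
    - [0,20,-5,0,0,0,0]

```text
time_s: 12.42
tcp_pos: [0.4589, -0.0576, 0.1958]
tool_rot: [-0.0, 0.707, -0.707, 0.0]
ft_force: [0.9, 1.2, -1.9]
gripper_width: 0.0311
finger_force: 30.0
```

Emit:
carry_out:
  series:
    - [0,4,-0.6,0,0,0,0]
    - [0,8,-1.2,0,0,0,0]
    - [0,12,-1.8,0,0,0,0]
    - [0,16,-2.4,0,0,0,0]
    - [0,19,-2.8,0,0,0,0]

```text
time_s: 12.83
tcp_pos: [0.4869, -0.2485, 0.1953]
tool_rot: [-0.0, -0.707, 0.707, 0.0]
ft_force: [0.5, 0.7, -0.4]
gripper_width: 0.0314
finger_force: 30.0
```

Emit:
carry_out:
  series:
    - [0,0,0,0,0,0,0]
    - [0,0,0,2,0,0,0]
    - [0,0,0,5,0,0,0]
    - [0,0,0,8,0,0,0]
    - [0,0,0,8,0,0,0]

```text
time_s: 13.25
tcp_pos: [0.4831, -0.2446, 0.1103]
tool_rot: [-0.002, -0.706, 0.708, 0.004]
ft_force: [-0.9, -0.2, -0.7]
gripper_width: 0.0312
finger_force: 30.0
```

```bash
python3 look.py w4.png bottle_a:.04; cp pics/w4.png /tmp/
```

```text
t 13.25 tcp [ 0.4831 -0.2446  0.1103] yaw [-1.     0.002  0.009] w 0.0312
bottle_a b [(0.9, [283.0, 319.0], [0.4827, -0.2284]), (0.81, [68.0, 266.0], [0.5124, -0.3581])]
bottle_a o [(0.73, [86.0, 275.0], [0.512, -0.356]), (0.72, [267.0, 318.0], [0.4827, -0.2254]), (0.7, [150.0, 288.0], [0.5038, -0.3136])]
```

View pics/w4.png

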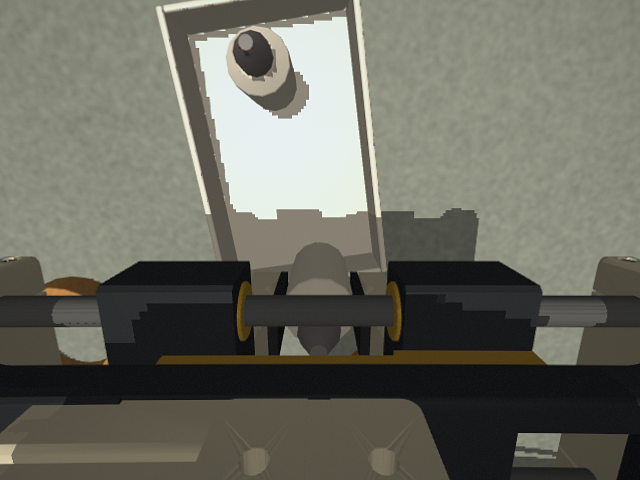

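Bottle in the tub stands at (255,60); the held one is short of its place by about 2 cm. Checking the settled pose.

```bash
python3 - <<'E'
from h import *
for i in range(3): ctrl.snapshot("scene")
s=ctrl.sense(); print(s["tcp_pos"])
E
```

```text
[ 0.4883544  -0.24564955  0.11768296]
```

Emit:
carry_out:
  series:
    - [0,2.1,-1,0,0,0,0]
    - [0,2.1,-1,2,0,0,0]
    - [0,2.1,-1,4,0,0,0]
    - [0,2.1,-1,5,0,0,0]
    - [0,2.1,-1,5,0,0,0]

```text
time_s: 13.97
tcp_pos: [0.4961, -0.2663, 0.0646]
tool_rot: [-0.001, -0.707, 0.707, 0.001]
ft_force: [-0.7, -0.3, -0.7]
gripper_width: 0.0308
finger_force: 30.0
```

Emit:
carry_out:
  series:
    - [0,0,0,0,0,0,0]
    - [0,0,0,0,0,0,0]
    - [0,0,0,0,0,0,0]
    - [0,0,0,0,0,0,0]
    - [0,0,0,0,0,0,0]

```text
time_s: 14.38
tcp_pos: [0.4975, -0.2666, 0.0666]
tool_rot: [-0.0, 0.707, -0.707, 0.001]
ft_force: [0.6, 0.2, -0.5]
gripper_width: 0.0315
finger_force: 30.0
```

Emit:
carry_out:
  series:
    - [0,0,0,0.3,0,0,0]
    - [0,0,0,0.65,0,0,0]
    - [0,0,0,0.65,0,0,0]
    - [0,0,0,0.65,0,0,0]
    - [0.52,0,0,0.65,0,0,0]

```text
time_s: 14.8
tcp_pos: [0.497, -0.2666, 0.0591]
tool_rot: [0.0, 0.707, -0.707, -0.0]
ft_force: [-0.1, -0.6, 0.1]
gripper_width: 0.0337
finger_force: 0.0
```

Emit:
carry_out:
  series:
    - [0.52,0,0,0,0,0,0]
    - [0.52,0,0,0,0,0,0]
    - [0.52,0,0,0,0,0,0]
    - [0.52,0,0,-1,0,0,0]
    - [0.52,0,0,-4,0,0,0]

```text
time_s: 15.22
tcp_pos: [0.4944, -0.2659, 0.0964]
tool_rot: [-0.002, -0.707, 0.707, 0.003]
ft_force: [0.4, -0.7, 0.2]
gripper_width: 0.0455
finger_force: 0.0
```

Emit:
carry_out:
  series:
    - [0.52,0,0,-4,0,0,0]
    - [0.52,0,0,-8,0,0,0]
    - [1,0,0,-12,0,0,0]
    - [1,-4,1,-14,0,0,0]
    - [1,-8,2,-14,0,0,0]

```text
time_s: 15.63
tcp_pos: [0.48, -0.1909, 0.2446]
tool_rot: [0.002, -0.706, 0.708, -0.003]
ft_force: [1.6, 1.5, -1.2]
gripper_width: 0.0605
finger_force: 0.0
```

Emit:
carry_out:
  series:
    - [1,-4,1,0,0,0,0]
    - [1,-8,2,0,0,0,0]
    - [1,-11,2.5,0,0,0,0]
    - [1,-11,2.5,0,0,0,0]
    - [1,-11,2.5,0,0,0,0]

```text
time_s: 16.05
tcp_pos: [0.4528, -0.0784, 0.2404]
tool_rot: [-0.001, 0.708, -0.706, 0.001]
ft_force: [-0.1, -0.1, 0.9]
gripper_width: 0.0869
finger_force: 0.0
```

```bash
python3 look.py w5.png bottle_a:.04 jar:.026 tin_small:.012; python3 - <<'E'
from h import *
ctrl.snapshot("side"); print(ctrl.sense()["tcp_pos"])
E
```

```text
t 16.05 tcp [ 0.4528 -0.0784  0.2404] yaw [-1.    -0.004 -0.002] w 0.0869
bottle_a b [(0.88, [16.0, 273.0], [0.4947, -0.2627])]
bottle_a o [(0.77, [25.0, 277.0], [0.4959, -0.2689])]
jar b [(0.57, [166.0, 338.0], [0.4336, -0.1333])]
jar o [(0.75, [166.0, 337.0], [0.4338, -0.1317])]
tin_small b [(0.89, [283.0, 326.0], [0.4442, 0.002]), (0.41, [39.0, 266.0], [0.506, -0.2534])]
tin_small o [(0.63, [284.0, 325.0], [0.4455, 0.0072])]
[ 0.45286944 -0.08059235  0.23888545]
```

View pics/w5.png

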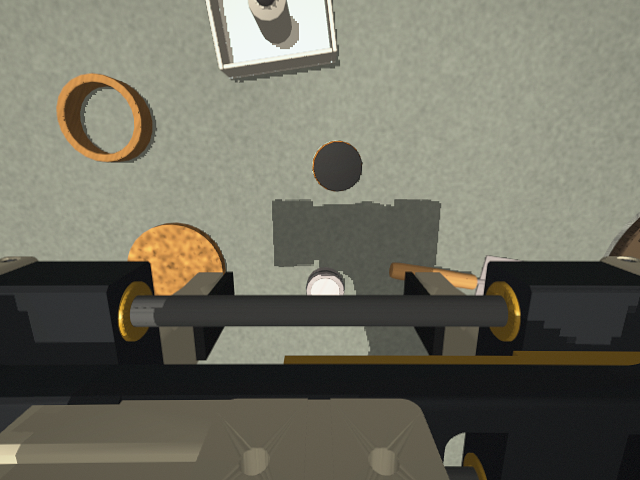

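The jar lid is centred at (338,166), the small tin at (325,287), the stand at about (176,268), and a bottle stands upright in the tub at (270,10).

```bash
python3 - <<'E'
from h import *
d=snap("wrist"); s=ctrl.sense(); print(s["tcp_pos"])
print("jar",ray(d,(166,338),.052),"tin_s",ray(d,(287,325),.024))
E
```

```text
[ 0.45286877 -0.08047462  0.23887334]
jar [ 0.43447887 -0.13638759  0.052     ] tin_s [ 0.44579397 -0.00132883  0.024     ]
```

Emit:
carry_out:
  series:
    - [1,3,1,2,0,0,0]
    - [1,5.55,1.85,5,0,0,0]
    - [1,5.55,1.85,9,0,0,0]
    - [1,5.55,1.85,12,0,0,0]
    - [1,5.55,1.85,13,0,0,0]

```text
time_s: 16.92
tcp_pos: [0.4314, -0.1362, 0.105]
tool_rot: [-0.002, -0.706, 0.708, 0.002]
ft_force: [-0.8, 0.3, -0.0]
gripper_width: 0.0873
finger_force: 0.0
```

Emit:
carry_out:
  series:
    - [1,0,0,0,0,0,0]
    - [1,0,0,2,0,0,0]
    - [1,0,0,5,0,0,0]
    - [1,0,0,7.6,0,0,0]
    - [0.3,0,0,7.6,0,0,0]

```text
time_s: 17.33
tcp_pos: [0.4325, -0.1356, 0.0304]
tool_rot: [-0.002, -0.707, 0.707, 0.002]
ft_force: [-0.7, -1.2, -1.3]
gripper_width: 0.0846
finger_force: 0.0
```

Emit:
carry_out:
  series:
    - [0,0,0,0,0,0,0]
    - [0,0,0,0,0,0,0]
    - [0,0,0,0,0,0,0]
    - [0,0,0,0,0,0,0]
    - [0,0,0,0,0,0,0]

```text
time_s: 17.75
tcp_pos: [0.4352, -0.1352, 0.0344]
tool_rot: [-0.001, 0.707, -0.707, 0.001]
ft_force: [-0.1, -0.0, -0.4]
gripper_width: 0.0531
finger_force: 0.0
```

Emit:
carry_out:
  series:
    - [0,0,0,0,0,0,0]
    - [0,0,0,0,0,0,0]
    - [0,0,0,0,0,0,0]
    - [0,0,0,0,0,0,0]
    - [0,0,0,0,0,0,0]

```text
time_s: 18.17
tcp_pos: [0.4351, -0.1352, 0.0341]
tool_rot: [-0.001, 0.707, -0.707, 0.001]
ft_force: [-3.1, 1.0, 8.5]
gripper_width: 0.0497
finger_force: 30.0
```

Emit:
carry_out:
  series:
    - [0,0,0,-2,0,0,0]
    - [0,0,0,-5,0,0,0]
    - [0,-1,0,-9,0,0,0]
    - [0,-4,0,-12,0,0,0]
    - [0,-8,-1,-13,0,0,0]

```text
time_s: 18.58
tcp_pos: [0.4445, -0.057, 0.1674]
tool_rot: [0.002, -0.706, 0.708, -0.002]
ft_force: [2.0, -0.3, -2.5]
gripper_width: 0.0495
finger_force: 30.0
```

Emit:
carry_out:
  series:
    - [0,-4,-1,0,0,0,0]
    - [0,-8,-2,0,0,0,0]
    - [0,-12,-3,0,0,0,0]
    - [0,-16,-4,0,0,0,0]
    - [0,-19,-5,0,0,0,0]

```text
time_s: 19.0
tcp_pos: [0.4941, 0.1363, 0.1633]
tool_rot: [-0.001, 0.708, -0.707, 0.0]
ft_force: [1.3, -0.3, -0.8]
gripper_width: 0.0496
finger_force: 30.0
```

Emit:
carry_out:
  series:
    - [0,-4,-1,0,0,0,0]
    - [0,-8,-2,0,0,0,0]
    - [0,-12,-3,0,0,0,2]
    - [0,-14.8,-3.6,0,0,0,5.5]
    - [0,-14.8,-3.6,0,0,0,5.5]

```text
time_s: 19.42
tcp_pos: [0.5311, 0.2864, 0.1624]
tool_rot: [0.001, -0.672, 0.74, -0.0]
ft_force: [0.3, -0.4, -1.4]
gripper_width: 0.0496
finger_force: 30.0
```

Emit:
carry_out:
  series:
    - [0,0,0,0,0,0,0]
    - [0,0,0,0,0,0,0]
    - [0,0,0,0,0,0,0]
    - [0,0,0,0,0,0,0]
    - [0,0,0,0,0,0,0]

```text
time_s: 19.83
tcp_pos: [0.53, 0.2805, 0.1632]
tool_rot: [0.0, -0.672, 0.74, 0.0]
ft_force: [-0.0, -0.3, -1.1]
gripper_width: 0.0492
finger_force: 30.0
```

```bash
python3 look.py w6.png jar:.05 tray:.01 
```

```text
t 19.8333 tcp [0.53   0.2805 0.1632] yaw [-0.995  0.097 -0.   ] w 0.0492
jar b [(0.59, [290.0, 321.0], [0.5324, 0.32])]
jar o [(0.91, [282.0, 320.0], [0.534, 0.3327])]
tray b [(0.76, [214.0, 307.0], [0.5393, 0.2643])]
tray o []
```

View pics/w6.png

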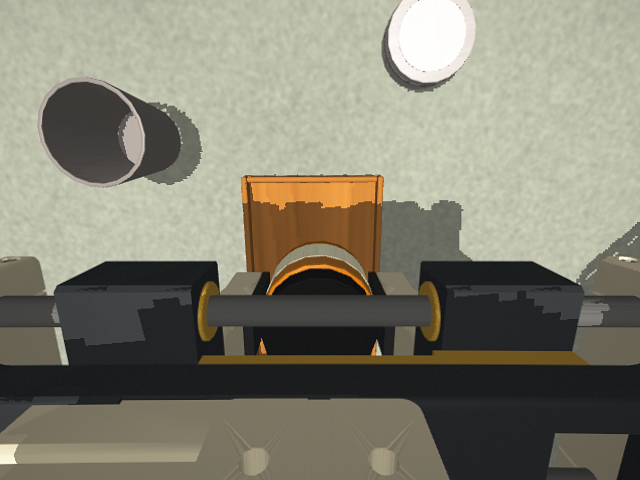

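The tray's near rim runs level from (241,177) to (384,177), so the gripper is aligned. The held jar at (320,265) needs a small sideways check.

```bash
python3 - <<'E'
from h import *
d=snap("wrist"); s=ctrl.sense(); print(s["tcp_pos"])
q=s["tool_rot"]; M=R.from_quat([q[1],q[2],q[3],q[0]]).as_matrix()
a,b=ray(d,(177,241),.018),ray(d,(177,384),.018); m=(a+b)/2; v=(b-a)[:2]; print(a,b,np.linalg.norm(v),np.degrees(np.arctan2(v[1],v[0])))
n=np.array([-(-v)[1],(-v)[0]])/np.linalg.norm(v); t=m[:2]+n*.049; print("target",t,"centre",m[:2]+n*.09)
print("shift tool cm",100*M.T@(np.r_[t,s["tcp_pos"][2]]-s["tcp_pos"]))
E
```

```text
[0.53006899 0.28117174 0.16287775]
[0.59009288 0.22688755 0.018     ] [0.47148031 0.23830644 0.018     ] 0.11916095582460277 174.501055631847
target [0.53548214 0.2813715 ] centre [0.53941106 0.32218281]
shift tool cm [-7.18970241e-02 -5.36891176e-01  2.94120112e-05]
```

Emit:
carry_out:
  series:
    - [0,0,-0.5,3,0,0,0]
    - [0,0,-0.5,6.5,0,0,0]
    - [0,0,-0.5,9.5,0,0,0]
    - [0,0,-0.5,11,0,0,0]
    - [0,0,-0.5,11,0,0,0]

```text
time_s: 20.55
tcp_pos: [0.533, 0.2791, 0.0487]
tool_rot: [-0.003, -0.672, 0.74, 0.0]
ft_force: [0.5, -0.5, -0.3]
gripper_width: 0.0494
finger_force: 30.0
```

Emit:
carry_out:
  series:
    - [0,0,0,0,0,0,0]
    - [0,0,0,0,0,0,0]
    - [0,0,0,0.5,0,0,0]
    - [0,0,0,1,0,0,0]
    - [0,0,0,1.3,0,0,0]

```text
time_s: 20.97
tcp_pos: [0.5352, 0.2812, 0.0401]
tool_rot: [0.001, -0.672, 0.74, 0.0]
ft_force: [-0.8, -0.2, -1.3]
gripper_width: 0.0495
finger_force: 30.0
```

Emit:
carry_out:
  series:
    - [0,0,0,0,0,0,0]
    - [0,0,0,0,0,0,0]
    - [0,0,0,0,0,0,0]
    - [0,0,0,0,0,0,0]
    - [0.68,0,0,0,0,0,0]

```text
time_s: 21.38
tcp_pos: [0.5352, 0.281, 0.04]
tool_rot: [0.0, -0.672, 0.74, -0.0]
ft_force: [1.2, -0.2, -0.3]
gripper_width: 0.0521
finger_force: 0.0
```

Emit:
carry_out:
  series:
    - [0.68,0,0,0,0,0,0]
    - [0.68,0,0,0,0,0,0]
    - [0.68,0,0,0,0,0,0]
    - [0.68,0,0,-2,0,0,0]
    - [0.68,0,0,-5,0,0,0]

```text
time_s: 21.8
tcp_pos: [0.5334, 0.2795, 0.0875]
tool_rot: [-0.003, -0.672, 0.74, 0.0]
ft_force: [0.5, 0.2, 0.7]
gripper_width: 0.0596
finger_force: 0.0
```

Emit:
carry_out:
  series:
    - [0.68,0,0,-4,0,0,0]
    - [1,0,0,-8,0,0,0]
    - [1,0,0,-12,0,0,0]
    - [1,0,0,-15,0,0,0]
    - [1,0,0,-15,0,0,0]

```text
time_s: 22.22
tcp_pos: [0.5378, 0.2825, 0.2479]
tool_rot: [0.006, -0.673, 0.74, -0.001]
ft_force: [1.0, 0.0, 0.5]
gripper_width: 0.0807
finger_force: 0.0
```

```bash
python3 - <<'E'
from h import *
d=snap("side"); save(d,"side2.png"); print(ctrl.sense()["tcp_pos"])
a=cv2.resize(d["color"][130:450,220:480],None,fx=1.8,fy=1.8,interpolation=cv2.INTER_CUBIC)
cv2.imwrite("pics/crop2.png",a[:,:,::-1])
d=snap("wrist")
for r in ctrl.boxes_of("wrist","tin_large"): print(r["p"],r["position"],ray(d,r["position"],.028))
E
```

```text
[0.53652094 0.2820351  0.24434722]
0.81 [62.3, 409.2] [0.43736778 0.14069993 0.028     ]
0.4 [279.0, 325.2] [0.53727803 0.35388177 0.028     ]
```

View pics/crop2.png

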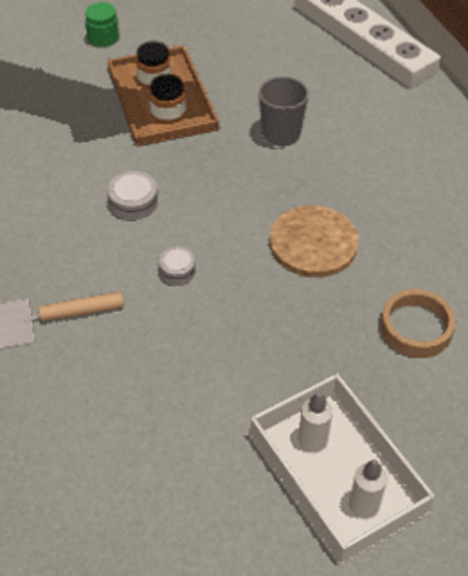

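The crop shows both bottles upright in the tub, at (315,425) and (367,487), and both jars in the tray. Next is the large tin at (132,193).

Emit:
carry_out:
  series:
    - [1,3,2.6,0,0,0,-1]
    - [1,6,5.2,0,0,0,-3]
    - [1,8.9,7.8,0,0,0,-5.5]
    - [1,8.9,7.8,0,0,0,-5.5]
    - [1,8.9,7.8,0,0,0,-5.5]

```text
time_s: 22.78
tcp_pos: [0.4472, 0.1982, 0.2391]
tool_rot: [-0.001, -0.707, 0.707, 0.0]
ft_force: [1.0, 1.3, -0.4]
gripper_width: 0.0876
finger_force: 0.0
```

```bash
python3 - <<'E'
from h import *
for i in range(3): ctrl.snapshot("scene")
E
python3 look.py w7.png tin_large:.028 stand:.012 tin_small:.024
```

```text
t 22.9333 tcp [0.4492 0.2001 0.2392] yaw [-1.     0.     0.001] w 0.0878
tin_large b [(0.92, [159.0, 333.0], [0.4348, 0.138])]
tin_large o [(0.7, [159.0, 329.0], [0.4382, 0.1384])]
stand b [(0.8, [22.0, 147.0], [0.6142, 0.0117])]
stand o []
tin_small b [(0.92, [19.0, 324.0], [0.4443, 0.0125])]
tin_small o [(0.64, [21.0, 322.0], [0.4464, 0.0059])]
```

View pics/w7.png

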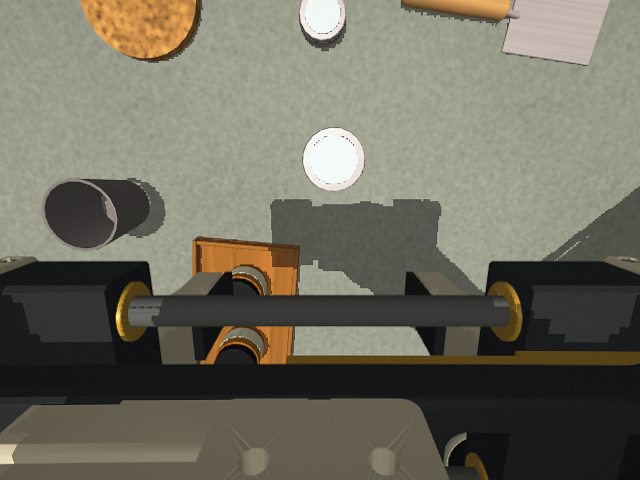

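The large tin is centred at (334,159), which matches the network's report.

Emit:
carry_out:
  series:
    - [1,3,1,3,0,0,0]
    - [1,6.2,1.45,6,0,0,0]
    - [1,6.2,1.45,10,0,0,0]
    - [1,6.2,1.45,14,0,0,0]
    - [1,6.2,1.45,16,0,0,0]

```text
time_s: 23.7
tcp_pos: [0.4325, 0.1359, 0.0763]
tool_rot: [-0.002, -0.706, 0.708, 0.0]
ft_force: [-0.7, -0.5, -0.5]
gripper_width: 0.0875
finger_force: 0.0
```

Emit:
carry_out:
  series:
    - [1,0,0,0,0,0,0]
    - [1,0,0,0,0,0,0]
    - [1,0,0,2,0,0,0]
    - [1,0,0,4,0,0,0]
    - [1,0,0,5.3,0,0,0]

```text
time_s: 24.12
tcp_pos: [0.4357, 0.139, 0.0277]
tool_rot: [-0.002, 0.707, -0.707, 0.0]
ft_force: [1.3, -1.3, -0.8]
gripper_width: 0.0878
finger_force: 0.0
```

Emit:
carry_out:
  series:
    - [1,0,0,0,0,0,0]
    - [1,0,0,0,0,0,0]
    - [0,0,0,0,0,0,0]
    - [0,0,0,0,0,0,0]
    - [0,0,0,0,0,0,0]

```text
time_s: 24.53
tcp_pos: [0.4351, 0.1384, 0.028]
tool_rot: [-0.001, 0.707, -0.707, 0.0]
ft_force: [-0.4, -0.1, 0.3]
gripper_width: 0.0731
finger_force: 0.0
```

Emit:
carry_out:
  series:
    - [0,0,0,0,0,0,0]
    - [0,0,0,0,0,0,0]
    - [0,0,0,0,0,0,0]
    - [0,0,0,0,0,0,0]
    - [0,0,0,0,0,0,0]

```text
time_s: 24.95
tcp_pos: [0.4347, 0.1381, 0.0275]
tool_rot: [-0.0, 0.707, -0.707, 0.0]
ft_force: [-1.8, 0.1, 7.5]
gripper_width: 0.0635
finger_force: 30.0
```

Emit:
carry_out:
  series:
    - [0,0,0,-2,0,0,0]
    - [0,0,0,-5,0,0,0]
    - [0,0,0,-9,0,0,0]
    - [0,2,-2,-13,0,0,0]
    - [0,4,-5,-15,0,0,0]

```text
time_s: 25.37
tcp_pos: [0.4798, 0.1013, 0.1776]
tool_rot: [-0.002, 0.708, -0.706, 0.0]
ft_force: [1.6, 2.0, -1.3]
gripper_width: 0.0633
finger_force: 30.0
```

Emit:
carry_out:
  series:
    - [0,1,-4,0,0,0,0]
    - [0,2,-8,0,0,0,0]
    - [0,4,-11,0,0,0,0]
    - [0,4,-13.5,0,0,0,0]
    - [0,4,-13.5,0,0,0,0]

```text
time_s: 25.78
tcp_pos: [0.6188, 0.0594, 0.1723]
tool_rot: [-0.0, -0.706, 0.708, -0.0]
ft_force: [-0.1, 0.2, -0.4]
gripper_width: 0.0635
finger_force: 30.0
```

```bash
python3 - <<'E'
from h import *
for i in range(4): ctrl.snapshot("scene")
E
python3 look.py w8.png stand:.012
```

```text
t 25.9833 tcp [0.6142 0.0607 0.173 ] yaw [-1.     0.     0.001] w 0.0634
stand b [(0.82, [140.0, 313.0], [0.6194, -0.0179])]
stand o [(0.57, [143.0, 312.0], [0.6201, -0.0159])]
```

View pics/w8.png

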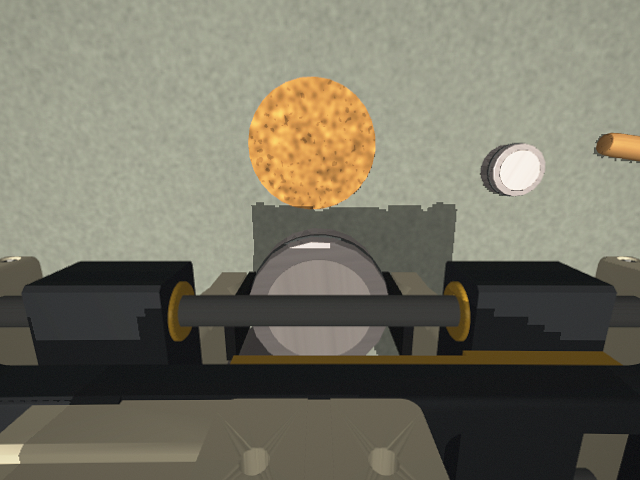

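The stand is a full disc centred at about (312,142), and the small tin's top is at (518,170). I'll fit the disc by colour.

```bash
python3 - <<'E'
from h import *
d=snap("wrist"); s=ctrl.sense(); print(s["tcp_pos"])
hsv=cv2.cvtColor(d["color"],cv2.COLOR_RGB2HSV); m=((hsv[...,0]<25)&(hsv[...,1]>90)&(hsv[...,2]>90)).astype(np.uint8); m[215:]=0; m[:,450:]=0; m[:60]=0
m=cv2.morphologyEx(m,cv2.MORPH_CLOSE,np.ones((9,9)))
c=max(cv2.findContours(m,0,1)[0],key=cv2.contourArea); hu=cv2.convexHull(c); e=cv2.fitEllipse(hu); print(e)
P=np.array([ray(d,(q[0][1],q[0][0]),.012)[:2] for q in hu]); o,r=cv2.minEnclosingCircle(P.astype(np.float32)); print(o,r)
t=ray(d,e[0][::-1],.012); print(t, "tins",ray(d,(170,519),.024))
E
```

```text
[0.61450325 0.06116912 0.17392109]
((312.058349609375, 141.96163940429688), (127.12924194335938, 132.586181640625), 176.6119842529297)
(0.6204230785369873, -0.012966156005859375) 0.05504971370100975
[ 0.62038247 -0.01567487  0.012     ] tins [0.44641306 0.00746437 0.024     ]
```

Emit:
carry_out:
  series:
    - [0,3.5,-0.3,0,0,0,0]
    - [0,7,-0.6,2,0,0,0]
    - [0,7.55,-0.6,5,0,0,0]
    - [0,7.55,-0.6,9,0,0,0]
    - [0,7.55,-0.6,12,0,0,0]

```text
time_s: 26.6
tcp_pos: [0.6202, -0.0154, 0.052]
tool_rot: [0.0, -0.707, 0.708, 0.0]
ft_force: [-0.6, 0.6, -1.7]
gripper_width: 0.0635
finger_force: 30.0
```

Emit:
carry_out:
  series:
    - [0,0,0,0,0,0,0]
    - [0,0,0,0,0,0,0]
    - [0,0,0,0,0,0,0]
    - [0,0,0,0,0,0,0]
    - [0,0,0,0,0,0,0]

```text
time_s: 27.02
tcp_pos: [0.6225, -0.0141, 0.0559]
tool_rot: [-0.002, 0.707, -0.707, 0.001]
ft_force: [-0.4, -0.0, -0.8]
gripper_width: 0.0633
finger_force: 30.0
```

Emit:
carry_out:
  series:
    - [0,0,0,0.5,0,0,0]
    - [0,0,0,0.8,0,0,0]
    - [0,0,0,1.1,0,0,0]
    - [0,0,0,1.1,0,0,0]
    - [0,0,0,1.1,0,0,0]

```text
time_s: 27.43
tcp_pos: [0.6208, -0.0148, 0.0421]
tool_rot: [-0.0, -0.707, 0.707, 0.0]
ft_force: [-0.6, 0.5, -1.1]
gripper_width: 0.0632
finger_force: 30.0
```

Emit:
carry_out:
  series:
    - [0,0,0,0,0,0,0]
    - [0,0,0,0,0,0,0]
    - [0,0,0,0,0,0,0]
    - [0,0,0,0,0,0,0]
    - [0,0,0,0,0,0,0]

```text
time_s: 27.85
tcp_pos: [0.6211, -0.0147, 0.0424]
tool_rot: [0.0, -0.707, 0.707, -0.0]
ft_force: [0.4, 0.1, -0.6]
gripper_width: 0.0635
finger_force: 30.0
```

Down 2 mm more, then release and rise.

Emit:
carry_out:
  series:
    - [0,0,0.05,0.2,0,0,0]
    - [0,0,0.05,0.2,0,0,0]
    - [0,0,0.05,0.2,0,0,0]
    - [0,0,0.05,0.2,0,0,0]
    - [1,0,0.05,0.2,0,0,0]

```text
time_s: 28.27
tcp_pos: [0.6207, -0.0148, 0.0405]
tool_rot: [-0.0, 0.707, -0.707, 0.0]
ft_force: [0.0, -0.5, 0.3]
gripper_width: 0.0664
finger_force: 0.0
```

Emit:
carry_out:
  series:
    - [1,0,0,0,0,0,0]
    - [1,0,0,0,0,0,0]
    - [1,0,0,0,0,0,0]
    - [1,0,0,-1,0,0,0]
    - [1,0,0,-3,0,0,0]

```text
time_s: 28.68
tcp_pos: [0.619, -0.0151, 0.0689]
tool_rot: [-0.002, -0.707, 0.707, 0.001]
ft_force: [-0.1, -0.6, 0.8]
gripper_width: 0.0871
finger_force: 0.0
```

Emit:
carry_out:
  series:
    - [1,0,0,-4,0,0,0]
    - [1,0,0,-8,0,0,0]
    - [1,-2,3,-12,0,0,0]
    - [1,-4,6,-14,0,0,0]
    - [1,-6,9,-15,0,0,0]

```text
time_s: 29.1
tcp_pos: [0.5364, 0.0421, 0.2218]
tool_rot: [0.002, -0.707, 0.708, -0.001]
ft_force: [-1.0, 2.2, 0.5]
gripper_width: 0.0879
finger_force: 0.0
```

Emit:
carry_out:
  series:
    - [1,-1,4,0,0,0,0]
    - [1,-2,8,0,0,0,0]
    - [1,-2,8,0,0,0,0]
    - [1,-2,8,0,0,0,0]
    - [1,-2,8,0,0,0,0]

```text
time_s: 29.52
tcp_pos: [0.4561, 0.0622, 0.2195]
tool_rot: [-0.001, 0.708, -0.707, 0.0]
ft_force: [-0.0, 0.8, -0.1]
gripper_width: 0.0875
finger_force: 0.0
```

```bash
python3 - <<'E'
from h import *
for i in range(3): ctrl.snapshot("scene")
E
python3 look.py w9.png tin_small:.024 tin_large:.04 stand:.012
```

```text
t 29.6667 tcp [0.4566 0.0617 0.2182] yaw [-1.     0.001  0.   ] w 0.0879
tin_small b [(0.7, [165.0, 326.0], [0.4492, 0.0049])]
tin_small o [(0.87, [168.0, 329.0], [0.4458, 0.009])]
tin_large b [(0.64, [141.0, 140.0], [0.6178, -0.0166])]
tin_large o [(0.89, [143.0, 153.0], [0.6259, -0.0155])]
stand b [(0.95, [135.0, 183.0], [0.5901, -0.0228])]
stand o []
```

View pics/w9.png

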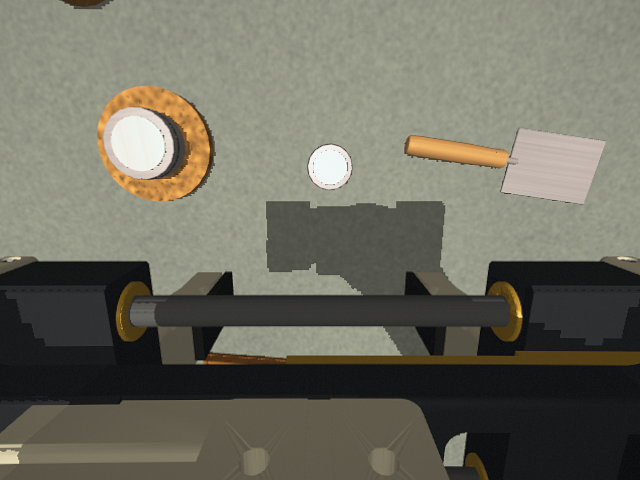

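The small tin is centred at (330,167), and the large tin on the stand has its top at about (136,142).

```bash
python3 - <<'E'
from h import *
d=snap("wrist"); print(ctrl.sense()["tcp_pos"])
print("small",ray(d,(167,330),.024),"large",ray(d,(143,138.5),.04))
hsv=cv2.cvtColor(d["color"],cv2.COLOR_RGB2HSV); m=((hsv[...,1]<45)&(hsv[...,2]>170)).astype(np.uint8); m[250:]=0; m[:,390:]=0
for c in cv2.findContours(m,0,1)[0]:
    if cv2.contourArea(c)>500: e=cv2.fitEllipse(c); print(e,ray(d,e[0][::-1],.04 if e[0][0]<250 else .024))
E
```

```text
[0.45585468 0.06169031 0.21797995]
small [0.44490728 0.00696729 0.024     ] large [ 0.61887646 -0.01460599  0.04      ]
((328.7071228027344, 166.6658935546875), (42.53260040283203, 43.683223724365234), 15.271177291870117) [0.44616632 0.00664976 0.024     ]
((137.12152099609375, 142.7115020751953), (64.68941497802734, 74.81388854980469), 141.11473083496094) [ 0.62007787 -0.01485115  0.04      ]
```

Emit:
carry_out:
  series:
    - [1,3,0.6,2,0,0,0]
    - [1,5.5,1,5,0,0,0]
    - [1,5.5,1,9,0,0,0]
    - [1,5.5,1,13,0,0,0]
    - [1,5.5,1,14,0,0,0]

```text
time_s: 30.48
tcp_pos: [0.4426, 0.0052, 0.0736]
tool_rot: [-0.003, -0.706, 0.708, 0.002]
ft_force: [-0.8, -0.5, -0.6]
gripper_width: 0.0877
finger_force: 0.0
```

Emit:
carry_out:
  series:
    - [1,0,0,0,0,0,0]
    - [1,0,0,0,0,0,0]
    - [1,0,0,2,0,0,0]
    - [1,0,0,4,0,0,0]
    - [1,0,0,4.9,0,0,0]

```text
time_s: 30.9
tcp_pos: [0.4466, 0.0074, 0.0294]
tool_rot: [-0.001, 0.707, -0.707, 0.0]
ft_force: [-1.5, 0.1, -1.4]
gripper_width: 0.0876
finger_force: 0.0
```

Emit:
carry_out:
  series:
    - [0.6,0,0,0,0,0,0]
    - [0.6,0,0,0,0,0,0]
    - [0.6,0,0,0,0,0,0]
    - [0.6,0,0,0,0,0,0]
    - [0.6,0,0,0,0,0,0]

```text
time_s: 31.32
tcp_pos: [0.4465, 0.0072, 0.0302]
tool_rot: [-0.001, 0.707, -0.707, 0.0]
ft_force: [-0.3, -0.1, -0.1]
gripper_width: 0.0595
finger_force: 0.0
```

Down 5 mm to TCP 0.025, then close.

Emit:
carry_out:
  series:
    - [0.6,0,0,0.3,0,0,0]
    - [0.6,0,0,0.5,0,0,0]
    - [0.6,0,0,0.5,0,0,0]
    - [0,0,0,0.5,0,0,0]
    - [0,0,0,0.5,0,0,0]

```text
time_s: 31.73
tcp_pos: [0.4457, 0.0068, 0.0241]
tool_rot: [-0.0, -0.707, 0.707, 0.0]
ft_force: [0.4, -0.3, 0.1]
gripper_width: 0.0443
finger_force: 0.0
```

Emit:
carry_out:
  series:
    - [0,0,0,0,0,0,0]
    - [0,0,0,0,0,0,0]
    - [0,0,0,0,0,0,0]
    - [0,0,0,0,0,0,0]
    - [0,0,0,0,0,0,0]

```text
time_s: 32.15
tcp_pos: [0.4458, 0.0068, 0.0242]
tool_rot: [-0.0, 0.707, -0.707, 0.0]
ft_force: [-0.0, -0.2, -0.5]
gripper_width: 0.0434
finger_force: 30.0
```

Emit:
carry_out:
  series:
    - [0,0,0,-2,0,0,0]
    - [0,0,0,-5,0,0,0]
    - [0,0,0,-9,0,0,0]
    - [0,0,0,-11,0,0,0]
    - [0,0,-2,-12,0,0,0]

```text
time_s: 32.57
tcp_pos: [0.4647, 0.0069, 0.1477]
tool_rot: [-0.002, 0.707, -0.707, 0.001]
ft_force: [-0.5, -0.8, -0.8]
gripper_width: 0.0434
finger_force: 30.0
```

Emit:
carry_out:
  series:
    - [0,0.5,-4,0,0,0,0]
    - [0,1,-8,0,0,0,0]
    - [0,1.5,-11,0,0,0,0]
    - [0,2,-14,0,0,0,0]
    - [0,2.2,-15.4,0,0,0,0]

```text
time_s: 32.98
tcp_pos: [0.6228, -0.0159, 0.1435]
tool_rot: [-0.0, -0.707, 0.707, -0.0]
ft_force: [0.5, 0.3, -0.3]
gripper_width: 0.0434
finger_force: 30.0
```

Emit:
carry_out:
  series:
    - [0,0,0,0,0,0,0]
    - [0,0,0,0,0,0,0]
    - [0,0,0,2,0,0,0]
    - [0,0,0,4,0,0,0]
    - [0,0,0,5.5,0,0,0]

```text
time_s: 33.4
tcp_pos: [0.6182, -0.015, 0.0882]
tool_rot: [-0.0, -0.707, 0.707, 0.0]
ft_force: [0.4, 0.2, -1.3]
gripper_width: 0.0433
finger_force: 30.0
```

Emit:
carry_out:
  series:
    - [0,0,0,0,0,0,0]
    - [0,0,0,0,0,0,0]
    - [0,0,0,0,0,0,0]
    - [0,0,0,0,0,0,0]
    - [0,0,0,0,0,0,0]

```text
time_s: 33.82
tcp_pos: [0.6203, -0.0149, 0.0906]
tool_rot: [-0.001, 0.707, -0.707, 0.001]
ft_force: [-0.7, -0.1, -0.5]
gripper_width: 0.0435
finger_force: 30.0
```

Emit:
carry_out:
  series:
    - [0,0,0,0,0,0,0]
    - [0,0,0,0,0,0,0]
    - [0,0,0,0,0,0,0]
    - [0,0,0,0,0,0,0]
    - [0,0,0,0,0,0,0]

```text
time_s: 34.23
tcp_pos: [0.6198, -0.0152, 0.0892]
tool_rot: [0.0, -0.707, 0.707, -0.0]
ft_force: [0.7, -0.6, -0.6]
gripper_width: 0.043
finger_force: 30.0
```

Emit:
carry_out:
  series:
    - [0,0,0,0.8,0,0,0]
    - [0,0,0,1.6,0,0,0]
    - [0,0,0,2.2,0,0,0]
    - [0,0,0,2.2,0,0,0]
    - [0,0,0,2.2,0,0,0]

```text
time_s: 34.65
tcp_pos: [0.6192, -0.0153, 0.0662]
tool_rot: [0.001, 0.707, -0.707, -0.0]
ft_force: [-0.5, -0.2, 0.3]
gripper_width: 0.0431
finger_force: 30.0
```

Emit:
carry_out:
  series:
    - [0,0,0,0,0,0,0]
    - [0,0,0,0,0,0,0]
    - [0,0,0,0,0,0,0]
    - [0,0,0,0,0,0,0]
    - [0,0,0,0,0,0,0]

```text
time_s: 35.07
tcp_pos: [0.6199, -0.0151, 0.0675]
tool_rot: [-0.0, 0.707, -0.707, 0.0]
ft_force: [0.4, -0.9, -1.3]
gripper_width: 0.0435
finger_force: 30.0
```

Emit:
carry_out:
  series:
    - [0,0,0,0.2,0,0,0]
    - [0,0,0,0.2,0,0,0]
    - [0,0,0,0.2,0,0,0]
    - [0,0,0,0.2,0,0,0]
    - [0.8,0,0,0.2,0,0,0]

```text
time_s: 35.48
tcp_pos: [0.6198, -0.0152, 0.0652]
tool_rot: [-0.0, 0.707, -0.707, 0.0]
ft_force: [-0.5, 0.8, 0.3]
gripper_width: 0.0459
finger_force: 0.0
```

Emit:
carry_out:
  series:
    - [0.8,0,0,0,0,0,0]
    - [0.8,0,0,0,0,0,0]
    - [0.8,0,0,0,0,0,0]
    - [0.8,0,0,-0.5,0,0,0]
    - [0.8,0,0,-2,0,0,0]

```text
time_s: 35.9
tcp_pos: [0.6183, -0.0154, 0.0836]
tool_rot: [-0.002, -0.707, 0.707, 0.001]
ft_force: [-0.1, 0.9, -0.1]
gripper_width: 0.0696
finger_force: 0.0
```

Emit:
carry_out:
  series:
    - [1,0,0,-4,0,0,0]
    - [1,0,0,-8,0,0,0]
    - [1,-3,3,-12,0,0,0]
    - [1,-6,6,-14,0,0,0]
    - [1,-8,9,-14,0,0,0]

```text
time_s: 36.32
tcp_pos: [0.5419, 0.0575, 0.2264]
tool_rot: [0.002, -0.707, 0.708, -0.001]
ft_force: [0.3, 1.2, 0.9]
gripper_width: 0.0871
finger_force: 0.0
```

Emit:
carry_out:
  series:
    - [1,0,0,0,0,0,0]
    - [1,0,0,0,0,0,0]
    - [1,0,0,0,0,0,0]
    - [1,0,0,0,0,0,0]
    - [1,0,0,0,0,0,0]

```text
time_s: 36.73
tcp_pos: [0.5406, 0.0561, 0.2219]
tool_rot: [-0.001, -0.707, 0.707, 0.0]
ft_force: [-0.5, -0.6, -0.4]
gripper_width: 0.0875
finger_force: 0.0
```

```bash
python3 - <<'E'
from h import *
d=snap("wrist"); print(ctrl.sense()["tcp_pos"],ctrl.sense()["time_s"])
a=d["color"]; 
b=snap("side")["color"][130:450,220:520]
b=cv2.resize(b,None,fx=1.25,fy=1.25); out=np.zeros((480,800,3),np.uint8); out[:260,:410]=a[:260,:410]; out[:400,420:795]=b[:, :375]
cv2.imwrite("pics/fin.png",out[:,:,::-1])
E
```

```text
[0.54064527 0.0560271  0.22185765] 36.7833
```

View pics/fin.png

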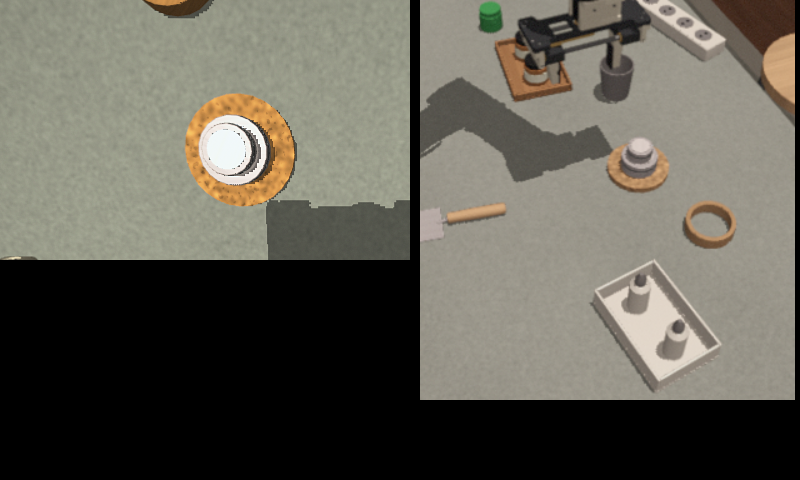

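The tins are stacked on the middle of the stand at (638,155), both bottles stand in the tub, both jars are in the tray, and the cup hasn't moved. Handing in.

```bash
python3 -c "
from station import ctrl
print(ctrl.sign_off())"
```

```text
the job is handed in; nothing more can be done
None
```

I handed the job in at about 37 s: both bottles stand upright in the tub, the loose jar is beside the other in the tray, and the small tin is stacked on the large one at the centre of the cork stand; no verdict came back.

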